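# Tip a spare-part carton onto the bench scale

## Task

The tall carton stands with its foot at the near edge of the low bench scale, its yellow label towards you. Tip it over onto its back on the scale plate so that the label faces up, then slide it along the plate until its top end rests flat against the blue fence at the rear of the scale. Leave it lying there, with both its long sides within the plate, and do not shift the motor, wire reel, mug, can or screwdriver that stand around it.

Things in the scene. Friction and masses are not known exactly. Their poses are not given: they have to be found in the camera images.
- carton: closed rigid brown carton, 0.4 to 0.8 kg, 70 mm deep (its x), 110 mm wide (y), 170 mm tall (z). Origin: centre of its underside. Own z points from foot to top end, own x from the yellow-labelled front face to the plain back. It starts upright on the table, its back towards the scale, its foot 2 to 14 mm short of the scale's near edge and up to 4 degrees askew
- carton_label (a point): centre of the yellow label (70 x 80 mm) on the carton's front face, 95 mm above its underside; axes as the carton's
- carton_top (a point): centre of the carton's top end face, 170 mm from its underside; axes as the carton's. Pushed towards the scale near its top, the carton has its foot stopped by the plate's edge, balances at about 22 degrees, then falls by itself onto the plate, its foot end jutting about 45 to 65 mm out over the near edge
- scale: low bench scale, fixed to the table. Its steel plate is 210 mm long (scale x) by 220 mm wide (scale y), its top 25 mm above the table, the sides solid down to the table. Origin: on the table under the plate's centre; own x points from the near edge (x = -105 mm) to the fence (x = +105 mm), z up. A black display box, 100 mm tall, stands behind the fence.
- fence (a point): blue fence across the rear of the plate: 200 mm wide, upright, rising 60 mm above the plate. The point is the middle of the face towards the plate, 30 mm above the plate; axes as the scale's
- motor: spare motor (aluminium, flange 110 mm across, 87 mm tall) standing beside the scale; leave alone. Origin: centre of its underside
- reel: black reel of copper wire, 80 mm across, 70 mm tall, beside the scale; leave alone. Origin: centre of its underside
- jug: steel mug, 90 mm across, 130 mm tall; leave alone. Origin: centre of its underside
- spray: white can, 56 mm across, 170 mm tall; leave alone. Origin: centre of its underside
- driver: screwdriver, 200 mm long; leave alone. Origin: centre of its underside

How it is judged (in metres and radians):
At the end, for the whole second after the job is handed in: The carton lies at rest flat on its back on the scale plate (within 4 degrees), label up, its top end within 12 mm of the fence and square to it within 7 degrees, the label within 55 mm of the plate's centre line; the five named bystanders shifted no more than 25 mm (height (world z) of carton_label between 0.088 and 0.102 m and angle between carton's own z axis and vertical between 1.5 and 1.64 rad and x of carton_top in the frame of scale between 0.093 and 0.112 m and y of carton_label in the frame of scale between -0.055 and 0.055 m and angle between the z axis of carton and the x axis of scale, either way round below 0.12 rad and linear speed of carton below 0.01 m/s); the robot touches nothing.
It fails at once if the motor, reel, mug, can or screwdriver was shifted by more than 25 mm (distance of any of motor, reel, jug, spray, driver from where it was at the start of the episode above 0.025 m).
It also fails if it takes over 43 s, if anything falls off the work surface, if the arm or the gripper's body presses on something with over 40 N, if the wrist force passes 120 N, or if a joint passes its speed limit or range.

## Robot

A 6-joint arm with a two-finger parallel gripper is mounted at the origin on the work surface. World frame = base frame: x ahead of the robot, y to its left, z up, the work surface at z = 0. Lengths are in mm, angles in rad, forces in N, time in s.
With the tool pointing down it reaches from about 350 to 775 mm from the base axis. Payload 7.3 kg.
Tool frame: the origin (TCP) lies between the finger pads; the fingertips stand 22 mm ahead of it and the grasp point (between the pads) lies 3 mm ahead of it; z points along the fingers, x is the direction in which the jaws open and shut, and the axes are right-handed (so a half turn about z gives the same grasp; the last joint's range is limited). The gripper opens to 92 mm and grips with 3 to 60 N. Pads are 19 mm wide; open, the fingers measure 130 mm over their backs; the gripper's body (75 mm by 190 mm) begins 47 mm behind the grasp point.
Start: joints at [-1.261, 0.342, 1.524, -0, 1.275, -0.146], TCP at [231.118, -471.41, 248.741] pointing down, gripper open.
Joint ranges: [-2.53, 2.53], [-0.77, 2.02], [0.04, 2.7], [-1, 4.14], [0.28, 2.66], [-3.11, 3.11]. Speed limits (rad/s): [2.57, 2.57, 3.14, 3.14, 3.14, 3.14].

## Interface

Orientations are given as [roll, pitch, yaw] about the fixed x, y, z axes, in that order (R = Rz(yaw) Ry(pitch) Rx(roll)).
In Python, from plant import * gives the robot as it stands. The module is installed in compiled form; this text tells all that it offers.
- The arm moves only by the shell command python3 -m handwheel 'ROWS' [OPENING]. ROWS is a JSON object of lists of equal length, an entry for each row: "translation": the shift along the world's x, y, z in units of 15 cm (1.0 is 15 cm), a list of three; "twist": the turn about the world's z in units of 90 degrees (1.0 is 90 degrees). In form: {"translation": [[tx, ty, tz], ...], "twist": [twist, ...]}. A call has exactly 8 rows; each row shifts and turns the pose as measured when the row begins; what a row does not reach is not made up. A row lasts 1/8 s, in which the tool goes at most 62.5 mm and 10.7 degrees, less where a joint would pass 70% of its speed; a pose out of reach is approached as far as the arm can. A call with a number of a shift or a turn outside -1 to 1 is refused whole. A call with a gripper value outside its range is refused whole. OPENING is the closure in counts, from 0 (fully open) to 255 (shut), set as the call begins (- or left out, the last holds). The fingers move at their own pace and stop on an object; the grip force is fixed at half the most. Time passes only in rows, so rows that do not move let the fingers close, or fill a call up. It gives the time, the measured TCP pose, the force and the opening at its end, in the units of the state.
- get_obs(): the state, without advancing time (a new reading comes with each control period).
- capture(name): name is "scene" or "top"; returns a dict with "img" (420x560x3 uint8, red, green, blue), "vertical_fov" (degrees; the focal length in pixels is half the picture's height over the tangent of half this angle, whatever the lens; pixels are square), "cx", "cy" (the principal point, pixels), "world_from_camera" (4x4, takes a point from camera to world coordinates). Camera axes: x right, y up, looking along -z (the intrinsics and any distortion apply to the point x, -y, -z); pixel columns grow to the right and rows downward; lengths in mm; the calibration is good to about 2 mm. A picture is of the moment at which its call begins. There is no depth.
- close_job(): hands the job in, once; it reports no verdict.
Trained networks look in the newest picture that a camera, given by its name, has taken for a name from the list of things; names that differ only in an ending like _2 or _b are one class to them, and where a whole thing is asked for, a point or a joint stands for the part that bears it (a point fixed in the world has none). Each returns a list of dicts, best first, with "score" (0 to 1); they miss things now and then, are a little off and sometimes report something else, mostly with a low value. They report only what shows in the picture. A call takes as long as a camera call.
- search_frame(camera, label): "position" ([x, y, z] in mm, in the coordinates of the camera as it stood for that picture, good to about 4 mm: the middle of the surface that is visible of it).
- spot_point(camera, label): "position" ([x, y, z] in mm, in the coordinates of the camera as it stood for that picture, good to about 4 mm: a listed point, or the origin of a listed thing).
The state is a dict: "time": time; "joint_positions": joint angles; "dq": joint speeds; "tau": joint torques, N m; "tool_pos": TCP position; "tcp_rot": TCP orientation; "contact_force": force on the tool from outside, world axes, zero at the start; "moment": the same for the moment, N m; "grip_width": finger opening in mm.
Only numpy, scipy, OpenCV 4.12 (cv2) and the standard library are available. Lean on these libraries where they do the work, as an engineer would, in place of code of your own. Each camera call takes 0.05 s, during which the arm holds its last target.

## Working session

There is one attempt and no reset: what is moved stays moved. The work goes in short steps, Python scripts to look and compute and a shell command to move; the robot and the scene stay as the last step left them, time stands still between calls to the robot, and variables do not carry over. Pictures are saved under pics/ and viewed, and the job is handed in when it is done.

```bash
mkdir -p pics; cat > h.py <<'E'
from plant import *
import numpy as np, cv2
def cap(n,f):
    c=capture(n); cv2.imwrite('pics/'+f,cv2.cvtColor(c['img'],cv2.COLOR_RGB2BGR)); return c
def w(c,p):
    return (np.array(c['world_from_camera'])@np.r_[p,1])[:3]
def proj(c,P):
    q=np.linalg.inv(np.array(c['world_from_camera']))@np.r_[P,1]
    f=210/np.tan(np.radians(c['vertical_fov'])/2)
    return c['cx']+f*q[0]/-q[2], c['cy']-f*q[1]/-q[2]
E
python3 - <<'E'
from h import *
o=get_obs();print({k:np.round(v,3) for k,v in o.items()})
for n in('scene','top'):
    c=cap(n,n+'0.png');print(n,np.round(c['world_from_camera'],3),c['vertical_fov'],c.keys())
    for l in('carton','carton_label','carton_top','scale','fence','motor','reel','jug','spray','driver'):
        for r in spot_point(n,l)[:2]: print(l,round(r['score'],2),np.round(w(c,r['position'])))
E
```

```text
{'time': np.float64(0.0), 'joint_positions': array([-1.261,  0.343,  1.525, -0.   ,  1.275, -0.146]), 'dq': array([-0.002, -0.001,  0.001,  0.   ,  0.002, -0.001]), 'tau': array([ -0.   , -43.124, -24.422,   0.072,   0.056,  -0.   ]), 'tool_pos': array([ 230.993, -471.044,  248.064]), 'tcp_rot': array([-3.141e+00,  2.000e-03, -1.115e+00]), 'contact_force': array([-0.577,  0.193, -0.153]), 'moment': array([ 0.024,  0.035, -0.013]), 'grip_width': np.float64(91.729)}
scene [[ 7.040000e-01 -4.870000e-01  5.170000e-01  1.174734e+03]
 [ 7.100000e-01  4.800000e-01 -5.160000e-01 -6.355780e+02]
 [ 3.000000e-03  7.300000e-01  6.840000e-01  9.682440e+02]
 [ 0.000000e+00  0.000000e+00  0.000000e+00  1.000000e+00]] 51.39003537797526 dict_keys(['img', 'vertical_fov', 'cx', 'cy', 'world_from_camera'])
carton 0.83 [509. -33.  -2.]
carton 0.68 [ 283. -402.   -2.]
carton_label 0.91 [479. -37.  96.]
carton_top 0.76 [510. -36. 168.]
fence 0.77 [767. -44.  50.]
fence 0.41 [ 495. -500.   -1.]
motor 0.68 [ 689. -252.   -1.]
reel 0.78 [706. 163.   0.]
jug 0.95 [528. 503.   1.]
driver 0.75 [ 284. -404.   -4.]
top [[-1.00000e-03  9.93000e-01 -1.16000e-01  3.97926e+02]
 [-1.00000e+00 -1.00000e-03 -1.00000e-03  1.26840e+01]
 [-1.00000e-03  1.16000e-01  9.93000e-01  1.49360e+03]
 [ 0.00000e+00  0.00000e+00  0.00000e+00  1.00000e+00]] 52.337207159187884 dict_keys(['img', 'vertical_fov', 'cx', 'cy', 'world_from_camera'])
carton 0.81 [511. -38.   1.]
carton_label 0.7 [474. -32.  92.]
carton_top 0.87 [509. -37. 168.]
scale 0.88 [661. -37.   0.]
scale 0.63 [ 685. -252.    4.]
fence 0.91 [763. -40.  55.]
fence 0.59 [661. -35.  -0.]
motor 0.78 [ 682. -253.    2.]
reel 0.7 [707. 161.   3.]
jug 0.66 [524. 509.  -2.]
spray 0.97 [ 496. -500.    1.]
driver 0.59 [ 283. -402.    3.]
```

View pics/scene0.png

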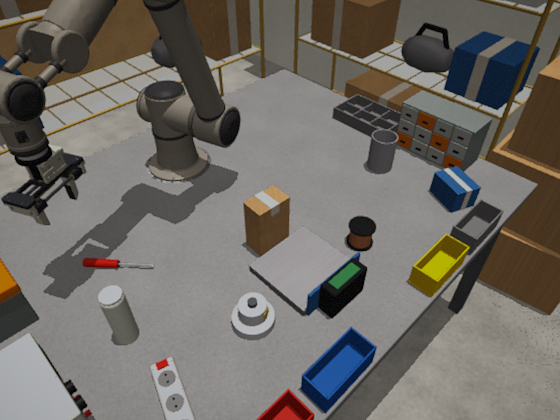

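View pics/top0.png

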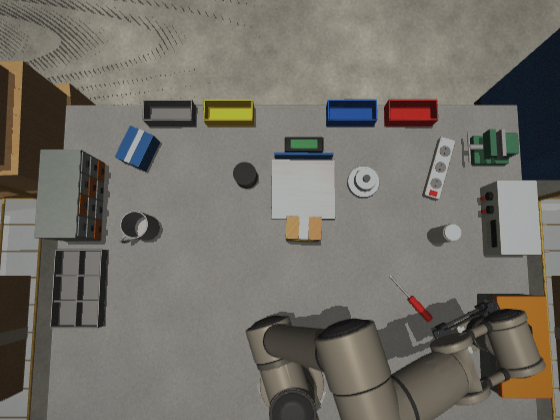

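The scene view shows the carton upright with its label at px (265,200), in front of the plate. The motor is at (252,315), the reel at (360,233) and the gripper is far left. In the top view the plate spans about (272-335, 153-219) and the carton is at (303,228). The network points agree with both pictures. Next I'll measure the yaw of the scale and the carton.

```bash
python3 - <<'E'
from h import *
c=cap('top','t1.png');im=cv2.cvtColor(c['img'],cv2.COLOR_RGB2BGR)
f=210/np.tan(np.radians(c['vertical_fov'])/2);M=np.array(c['world_from_camera'])
def ray(u,v,z):
    d=M[:3,:3]@np.array([(u-c['cx'])/f,-(v-c['cy'])/f,-1]);o=M[:3,3];return o+d*(z-o[2])/d[2]
print(f,c['cx'],c['cy'])
cv2.imwrite('pics/t1z.png',cv2.resize(im[135:255,225:385],None,fx=5,fy=5,interpolation=cv2.INTER_CUBIC))
hsv=cv2.cvtColor(im,cv2.COLOR_BGR2HSV)
# carton brown mask
m=cv2.inRange(hsv,(8,90,80),(25,255,255));m[:200]=0;m[250:]=0;m[:,:270]=0;m[:,340:]=0
m=cv2.morphologyEx(m,cv2.MORPH_CLOSE,np.ones((15,15)))
r=cv2.minAreaRect(cv2.findNonZero(m));print('carton',r,[np.round(ray(*p,170)) for p in cv2.boxPoints(r)])
m=cv2.inRange(hsv,(100,120,30),(125,255,255));m[:145]=0;m[165:]=0;m[:,:260]=0;m[:,345:]=0
r=cv2.minAreaRect(cv2.findNonZero(m));print('fence',r,[np.round(ray(*p,85)) for p in cv2.boxPoints(r)])
m=(im.min(2)>165).astype(np.uint8)*255;m[:150]=0;m[216:]=0;m[:,:265]=0;m[:,340:]=0
r=cv2.minAreaRect(cv2.findNonZero(m));print('plate',r,[np.round(ray(*p,25)) for p in cv2.boxPoints(r)])
E
```

```text
427.36735334804814 287.46330492657705 214.1020925769623
carton ((303.5, 228.5), (23.0, 35.0), 90.0) [array([544.,  18., 170.]), array([543., -91., 170.]), array([472., -90., 170.]), array([472.,  18., 170.])]
fence ((303.0, 155.0), (6.0, 58.0), 90.0) [array([774.,  59.,  85.]), array([ 774., -137.,   85.]), array([ 753., -137.,   85.]), array([753.,  59.,  85.])]
plate ((302.9999694824219, 187.49998474121094), (61.99999237060547, 54.99999237060547), 0.0) [array([567.,  67.,  25.]), array([761.,  68.,  25.]), array([ 761., -150.,   25.]), array([ 566., -147.,   25.])]
```

```bash
python3 -m handwheel '{"translation":[[0.13,0.33,0],[0.13,0.33,0],[0.13,0.33,0],[0.13,0.33,0],[0.13,0.33,0],[0.13,0.33,0],[0.13,0.33,0],[0.13,0.33,0]],"twist":[-0.04,-0.04,-0.04,-0.04,-0.04,-0.04,-0.04,0]}' 110
```

```text
time: 2.15
tool_pos: [389.2, -66.8, 249.3]
tcp_rot: [-3.138, -0.003, -1.578]
contact_force: [0.6, -0.2, -0.2]
grip_width: 51.6
```

View pics/t1z.png

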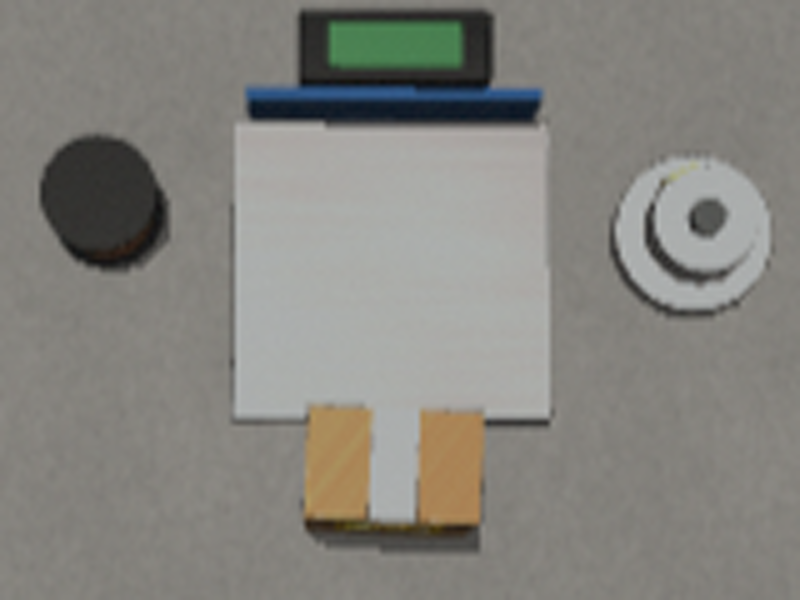

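The zoomed picture shows the carton's top at (305-485, 405-522), skewed under 2 degrees, and the plate is square to world within about 1 degree. Now I'll lower behind the carton.

```bash
python3 -m handwheel '{"translation":[[0.05,0.1,-0.16],[0.03,0.1,-0.16],[0,0,-0.16],[0,0,-0.1],[0,0,-0.06],[0.1,0,0],[0.1,0,0],[0,0,0]],"twist":[0,0,0,0,0,0,0,0]}'; python3 - <<'E'
from h import *
c=cap('scene','s2.png')
E
```

```text
time: 3.15
tool_pos: [436.8, -32.3, 153.1]
tcp_rot: [-3.13, -0.005, -1.57]
contact_force: [0.1, 0.5, -0.0]
grip_width: 52.4
```

View pics/s2.png

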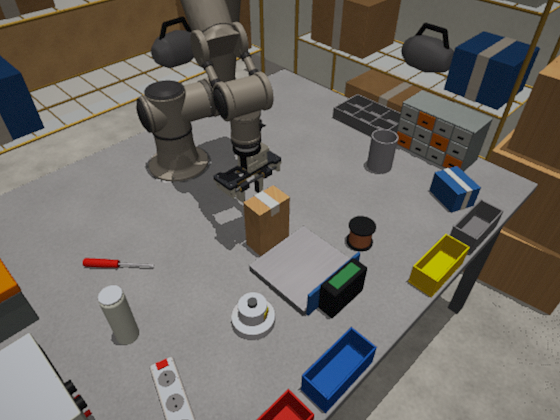

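The gripper at (248,172) is behind the upright carton and clear of it. Now pushing gently.

```bash
python3 -m handwheel '{"translation":[[0.06,0,0],[0.06,0,0],[0.06,0,0],[0.06,0,0],[0.06,0,0],[0.06,0,0],[0.06,0,0],[0.06,0,0]],"twist":[0,0,0,0,0,0,0,0]}'; python3 - <<'E'
from h import *
c=cap('scene','s3.png')
E
```

```text
time: 4.2
tool_pos: [512.4, -32.2, 153.5]
tcp_rot: [-3.131, -0.005, -1.571]
contact_force: [-0.4, -0.2, 2.2]
grip_width: 52.3
```

View pics/s3.png

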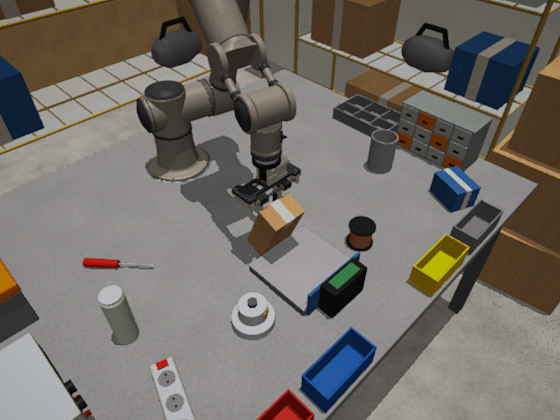

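The carton, at (277,222), is tilted about 20 degrees over the plate. I'll continue.

```bash
python3 -m handwheel '{"translation":[[0.06,0,0],[0.06,0,0],[0.06,0,0],[0,0,0],[0,0,0],[0,0,0],[0,0,0],[0,0,0]],"twist":[0,0,0,0,0,0,0,0]}'; python3 - <<'E'
from h import *
c=cap('scene','s4.png')
for l in('carton_label','carton_top'):
    for r in spot_point('scene',l)[:2]: print(l,round(r['score'],2),np.round(w(c,r['position'])))
E
```

```text
time: 5.25
tool_pos: [542.2, -32.2, 153.2]
tcp_rot: [-3.13, -0.005, -1.571]
contact_force: [0.1, 0.4, 0.4]
grip_width: 52.0
carton_label 0.8 [591. -40.  94.]
carton_label 0.72 [ 498. -503.   -4.]
carton_top 0.58 [669. -42.  58.]
```

View pics/s4.png

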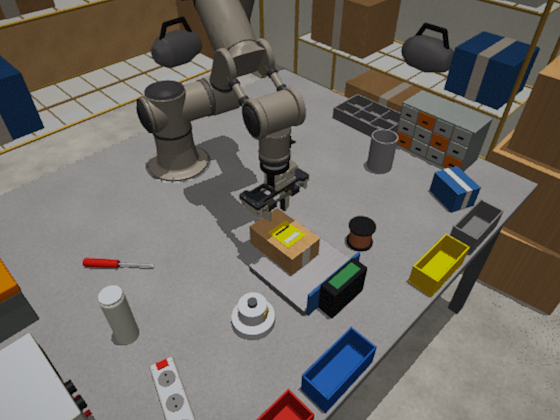

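The carton lies label up at (285,240), with its top end about 95 mm short of the fence. I'll back off, then lower behind the foot end.

```bash
python3 -m handwheel '{"translation":[[-0.15,0,0.1],[-0.2,0,0],[-0.2,-0.03,0],[-0.1,-0.03,-0.1],[0,0,-0.2],[0,0,-0.2],[0,0,-0.15],[0,0,0]],"twist":[0,0,0,0,0,0,0,0]}'; python3 - <<'E'
from h import *
c=cap('top','t5.png')
im=cv2.imread('pics/t5.png');cv2.imwrite('pics/t5z.png',cv2.resize(im[135:255,225:385],None,fx=5,fy=5,interpolation=cv2.INTER_CUBIC))
for l in('carton','carton_label','carton_top'):
    for r in spot_point('top',l)[:2]: print(l,round(r['score'],2),np.round(w(c,r['position'])))
E
```

```text
time: 6.4
tool_pos: [442.6, -41.7, 70.1]
tcp_rot: [-3.125, -0.006, -1.571]
contact_force: [0.0, -0.1, -0.5]
grip_width: 52.4
carton 0.79 [499. -41.  62.]
carton 0.31 [661. -37.   1.]
carton_label 0.61 [592. -36.  93.]
carton_top 0.7 [ 688. -253.    1.]
```

View pics/t5z.png

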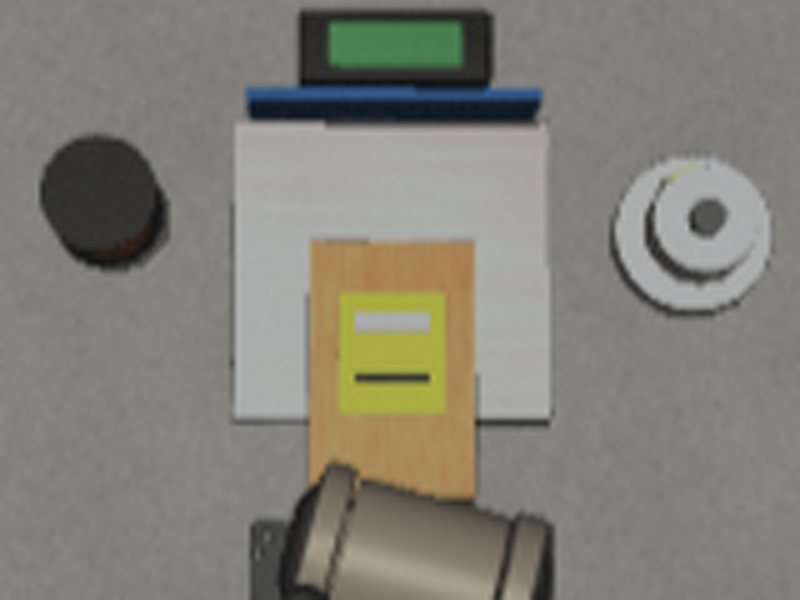

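The carton is square on the plate, top end at row 240 and label at (392,352), and it is centred. I'll push on.

```bash
python3 -m handwheel '{"translation":[[0.2,0.01,0],[0.06,0.01,0],[0.08,0,0],[0.1,0,0],[0.1,0,0],[0.1,0,0],[0.06,0,0],[0,0,0]],"twist":[0,0,0,0,0,0,0,0]}'; python3 - <<'E'
from h import *
c=cap('top','t6.png')
im=cv2.imread('pics/t6.png');cv2.imwrite('pics/t6z.png',cv2.resize(im[135:255,225:385],None,fx=5,fy=5,interpolation=cv2.INTER_CUBIC))
for l in('carton_label','carton_top'):
    for r in spot_point('top',l)[:2]: print(l,round(r['score'],2),np.round(w(c,r['position'])))
E
```

```text
time: 7.6
tool_pos: [543.4, -37.8, 73.9]
tcp_rot: [-3.137, -0.006, -1.569]
contact_force: [-0.0, 0.7, -0.4]
grip_width: 52.3
carton_label 0.66 [649. -32.  94.]
```

View pics/t6z.png

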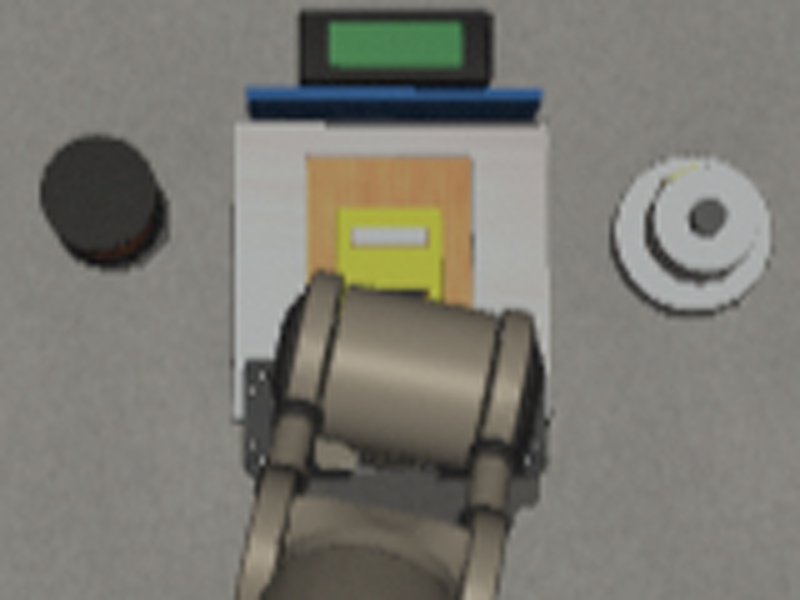

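The carton's top end is at row 155, still straight and some 38 mm from the fence. I'll use small steps.

```bash
python3 -m handwheel '{"translation":[[0.04,0,-0.01],[0.04,0,0],[0.04,0,0],[0.04,0,0],[0.03,0,0],[0.02,0,0],[0.02,0,0],[0,0,0]],"twist":[0,0,0,0,0,0,0,0]}'; python3 - <<'E'
from h import *
c=cap('top','t7.png')
im=cv2.imread('pics/t7.png');cv2.imwrite('pics/t7z.png',cv2.resize(im[135:255,225:385],None,fx=5,fy=5,interpolation=cv2.INTER_CUBIC))
E
```

```text
time: 8.75
tool_pos: [569.1, -37.1, 72.4]
tcp_rot: [3.125, -0.004, -1.569]
contact_force: [0.4, -0.4, 1.0]
grip_width: 52.4
```

View pics/t7z.png

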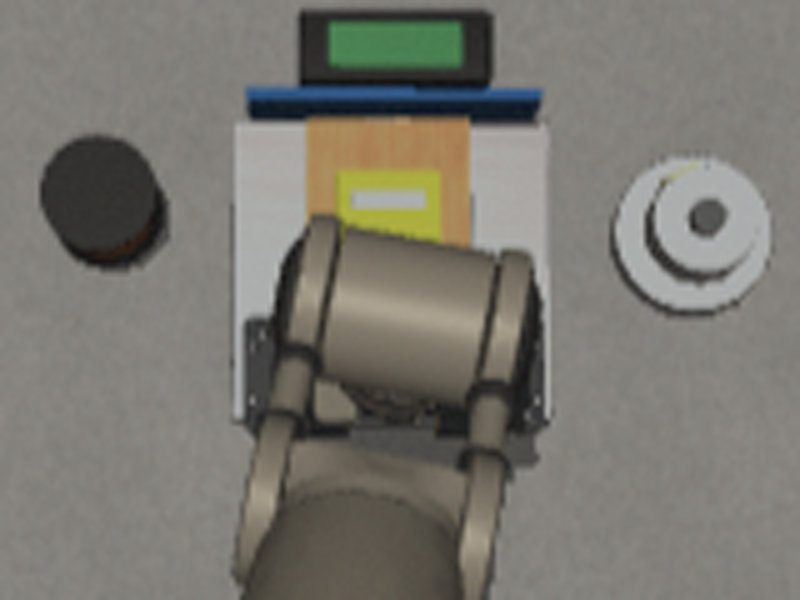

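The top end, at row 117, is nearing the fence face, with perhaps 10 mm left. I'll continue slowly until contact.

```bash
python3 -m handwheel '{"translation":[[0.02,0,0],[0.02,0,0],[0.02,0,0],[0.02,0,0],[0.02,0,0],[0.02,0,0],[0.02,0,0],[0.02,0,0]],"twist":[0,0,0,0,0,0,0,0]}'; python3 - <<'E'
from h import *
print(np.round(get_obs()['contact_force'],1))
c=cap('top','t8.png')
im=cv2.imread('pics/t8.png');cv2.imwrite('pics/t8z.png',cv2.resize(im[135:255,225:385],None,fx=5,fy=5,interpolation=cv2.INTER_CUBIC))
for x in(755,760,765,770): print(x,[(np.array(proj(c,[x,-37,z]))-[225,135])*5 for z in (85,95)])
E
```

```text
time: 9.8
tool_pos: [584.8, -36.7, 72.5]
tcp_rot: [3.104, -0.002, -1.568]
contact_force: [-13.8, -1.1, 8.7]
grip_width: 52.5
[-13.8  -1.1   8.7]
755 [array([387.13691739, 111.9815672 ]), array([387.64551644, 108.27858097])]
760 [array([387.10115189, 104.73196177]), array([387.60929639, 100.98016472])]
765 [array([387.0654152 ,  97.48819558]), array([387.57310572,  93.6876678 ])]
770 [array([387.02970728,  90.25026157]), array([387.53694439,  86.40108301])]
```

View pics/t8z.png

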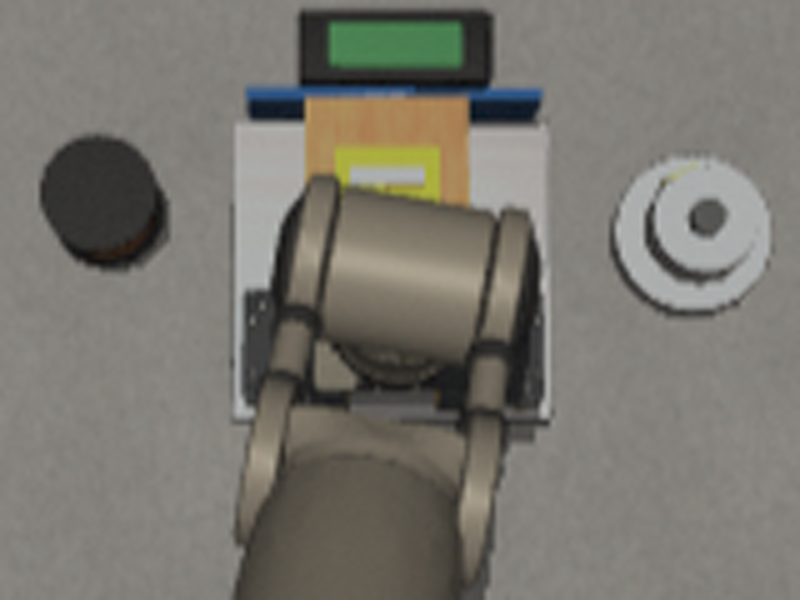

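The force reads -13.8 N in x and the carton's end, at row about 97, meets the fence at x of about 764 mm, so it is in contact. I'll back straight off and raise.

```bash
python3 -m handwheel '{"translation":[[-0.05,0,0],[-0.2,0,0],[-0.35,0,0.05],[-0.35,0,0.2],[-0.2,0,0.3],[0,-0.3,0.3],[0,-0.35,0.2],[0,-0.35,0]],"twist":[0,0,0,0,0,0,0,0]}';  python3 -m handwheel '{"translation":[[0,-0.35,0],[0,-0.3,0],[0,-0.2,0],[0,0,0],[0,0,0],[0,0,0],[0,0,0],[0,0,0]],"twist":[0,0,0,0,0,0,0,0]}'; python3 - <<'E'
from h import *
print(np.round(get_obs()['contact_force'],1))
S={}
for n in('top','scene'):
    c=cap(n,n+'9.png')
    im=cv2.imread('pics/%s9.png'%n)
    if n=='top':
        cv2.imwrite('pics/t9z.png',cv2.resize(im[135:255,225:385],None,fx=5,fy=5,interpolation=cv2.INTER_CUBIC))
        f=210/np.tan(np.radians(c['vertical_fov'])/2);M=np.array(c['world_from_camera'])
        def ray(u,v,z):
            d=M[:3,:3]@np.array([(u-c['cx'])/f,-(v-c['cy'])/f,-1]);o=M[:3,3];return o+d*(z-o[2])/d[2]
        m=cv2.inRange(cv2.cvtColor(im,cv2.COLOR_BGR2HSV),(8,90,80),(35,255,255));m[:145]=0;m[230:]=0;m[:,:270]=0;m[:,335:]=0
        m=cv2.morphologyEx(m,cv2.MORPH_CLOSE,np.ones((9,9)))
        r=cv2.minAreaRect(cv2.findNonZero(m));print(r,[np.round(ray(*p,95)) for p in cv2.boxPoints(r)])
    else: cv2.imwrite('pics/s9z.png',cv2.resize(im[200:330,210:400],None,fx=4,fy=4,interpolation=cv2.INTER_CUBIC))
    for l in('carton_label','carton_top','fence','scale','motor','reel','jug','spray','driver'):
        for r in spot_point(n,l)[:1]: print(n,l,round(r['score'],2),np.round(w(c,r['position'])))
E
```

```text
time: 10.85
tool_pos: [406.8, -187.0, 234.2]
tcp_rot: [3.113, -0.006, -1.562]
contact_force: [0.2, 0.4, -1.1]
grip_width: 51.9
time: 11.85
tool_pos: [406.4, -319.6, 235.1]
tcp_rot: [3.12, -0.011, -1.564]
contact_force: [-0.0, -0.1, -0.9]
grip_width: 52.3
[-0.  -0.1 -0.9]
((301.9999694824219, 179.49998474121094), (31.999996185302734, 48.99999237060547), 0.0) [array([595.,  18.,  95.]), array([761.,  18.,  95.]), array([761., -89.,  95.]), array([595., -87.,  95.])]
top carton_label 0.9 [690. -33.  93.]
top fence 0.92 [768. -40.  54.]
top motor 0.95 [ 680. -254.    3.]
top reel 0.57 [707. 162.   2.]
top jug 0.9 [525. 510.  -3.]
top spray 0.76 [ 495. -500.    1.]
top driver 0.64 [ 282. -402.    4.]
scene carton_label 0.97 [692. -34.  94.]
scene carton_top 0.78 [770. -37.  62.]
scene fence 0.76 [766. -41.  47.]
scene scale 0.66 [659. -40.  -4.]
scene reel 0.82 [706. 162.  -3.]
scene jug 0.68 [526. 502.   0.]
scene spray 0.89 [ 494. -501.   -4.]
scene driver 0.92 [ 287. -404.   -5.]
```

View pics/t9z.png

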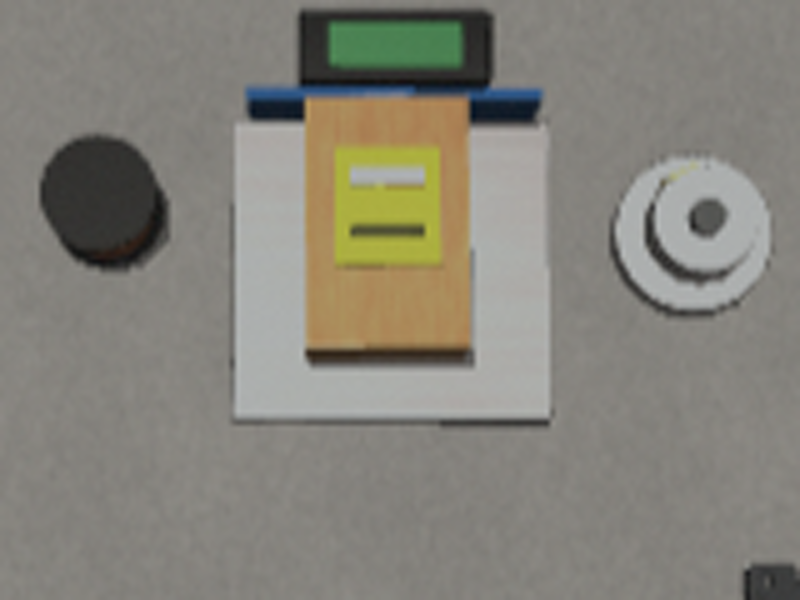

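View pics/s9z.png

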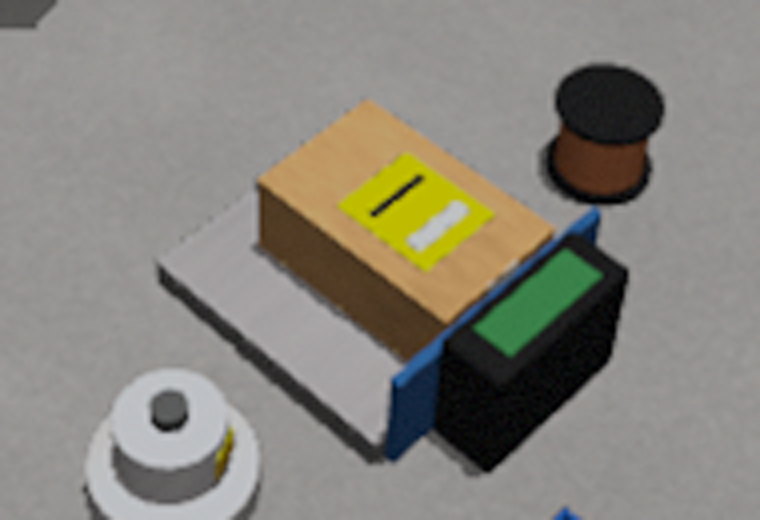

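Both views show the carton flat with its label up, its end against the fence, and both long sides within the plate (columns 305-470 against 235-548 in the top view). The gripper is clear.

```bash
python3 -c "
from plant import *
print(close_job())"
```

```text
the job is handed in; nothing more can be done
None
```

The carton is lying on its back on the plate, label up, with its top end against the fence, and the job is handed in. The last move ended at about 12 s; `close_job()` gives no verdict.

I tipped the carton by pushing its upper front with the half-open fingers. Then I slid it along the plate from its foot end until it met the fence, where the push force was about 14 N, and backed the gripper clear.

| Check | Last reading | Needed |
|---|---|---|
| Label height | 93–94 mm | 88–102 mm |
| Label sideways from plate centre line | about 5 mm | within 55 mm |
| Top end against fence | flush in both views; estimates between 761 and 770 mm, fence at about 764–768 mm | within 12 mm |
| Squareness to fence | no skew visible in the top view | within 7° |
| Bystander shift | no more than the measuring noise of a few mm | under 25 mm |
| Force on the gripper | at the noise level, touching nothing | no contact |

- **Top end:** the estimates spread by about 9 mm. They come from the two cameras and the colour outline, and that spread is about as good as the vision gets.
- **Motor:** the last scene view did not detect it, so its final position comes from the top camera only, which agrees with its starting position.

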